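Check the hand brake of the plate trolley

ROBOT

A 6-joint arm with a two-finger parallel gripper is mounted at the origin on the work surface. World frame = base frame: x ahead of the robot, y to its left, z up, the work surface at z = 0. Lengths are in m, angles in rad, forces in N, time in s.
With the tool pointing down it reaches from about 0.4 to 0.825 m from the base axis. Payload 7 kg.
Tool frame: the origin (TCP) lies on the centre line of the jaws, within the pads' length; the fingertips stand 25 mm ahead of it and the grasp point (between the pads) lies 6 mm ahead of it; z points along the fingers, y is the line along which they close (so a half turn about z gives the same grasp; the last joint's range is limited). The gripper opens to 88 mm and grips with 3 to 60 N. Pads are 19 mm wide; open, the fingers measure 130 mm over their backs; the gripper's body (78 mm by 193 mm) begins 47 mm behind the grasp point.
Start: joints at [-1.057, 0.359, 0.012, 0, -1.224, -0.288], TCP at [0.151, -0.658, 0.252] pointing down, gripper open.
Joint ranges: [-3.07, 3.07], [-1.43, 2.12], [-1.02, 1.25], [-3.03, 1.67], [-3.05, -0], [-3.03, 3.03]. Speed limits (rad/s): [2.39, 2.39, 3.01, 3.14, 3.14, 3.14].

INTERFACE

Orientations are given as [roll, pitch, yaw] about the fixed x, y, z axes, in that order (R = Rz(yaw) Ry(pitch) Rx(roll)).
In Python, from station import readout, vision, arm gives the robot as it stands. The module is installed in compiled form; this text tells all that it offers.
- The arm moves only by the tool carry_out, never from a script. Its argument "commands" is a list of rows, each an object with "dp": the shift along the tool's x, y, z in m, a list of three; "rotation": the turn, a rotation vector about the tool's x, y, z in degrees, a list of three. In form: [{"dp": [dx, dy, dz], "rotation": [wx, wy, wz]}, ...]. A call has 1 to 8 rows; each row shifts and turns the commanded pose from where the row before left it, along the tool's axes as they then stand; what a row does not reach is not made up. A row lasts 1/8 s, in which the tool goes at most 62.5 mm and 10.7 degrees, less where a joint would pass 70% of its speed; a pose out of reach is approached as far as the arm can. A call with a gripper value outside its range is refused whole. "grip" is the finger opening in m, from 0 to 0.0876, set as the call begins (left out, the last holds). The fingers move at their own pace and stop on an object; "force" is the grip in N (left out, the last holds). Time passes only in rows, so rows that do not move let the fingers close. It gives the time, the measured TCP pose, the force, the opening and the grip force at its end, in the units of the state.
- readout.get_state(): the state, without advancing time (a new reading comes with each control period).
- vision.grab_frame(name): name is "side" or "top" or "wrist"; returns (picture, depth): 400x640x3 uint8, red, green, blue; 400x640 float32, m along the optical axis (not along the pixel's ray), 0 where there is no reading.
- vision.calibration(name): a dict with "fovy" (degrees; the focal length in pixels is half the picture's height over the tangent of half this angle, whatever the lens; pixels are square), "cx", "cy" (the principal point, pixels), "dist" ([k1, k2, p1, p2, k3] as OpenCV has them; the pictures are not rectified), "origin" and "attitude" of the camera in the world; the wrist camera has in their place "mount" (4x4, takes a point from camera to tool coordinates, whose origin is the TCP and whose axes are the flange's). Camera axes: x right, y down, z forward; pixel columns grow to the right and rows downward; lengths in m; the calibration is good to about 2 mm. A picture is of the moment at which its call begins: read the wrist's pose just before it. calibration takes no time and is no camera call.
- arm.job_done(): hands the job in; it is judged then, once.
Trained networks look in the newest picture that a camera, given by its name, has taken for a name from the list of things; names that differ only in an ending like _2 or _b are one class to them, and where a whole thing is asked for, a point or a joint stands for the part that bears it (a point fixed in the world has none). Each returns a list of dicts, best first, with "score" (0 to 1); they miss things now and then, are a little off and sometimes report something else, mostly with a low value. They report only what shows in the picture. A call takes as long as a camera call.
- vision.trace(label, camera): "pixels" (400x640 bool, what is visible of it) and "position" ([row, column] in pixels, amid what is visible of it).
The state is a dict: "t": time; "q": joint angles; "qd": joint speeds; "joint_efforts": joint torques, N m; "eef_pos": TCP position; "ee_rot": TCP orientation; "force": force on the tool from outside, world axes, zero at the start; "moment": the same for the moment, N m; "width": finger opening in m; "gripper_force": force on a finger pad.
Only numpy, scipy, OpenCV 4.12 (cv2) and the standard library are available. Lean on these libraries where they do the work, as an engineer would, in place of code of your own. Each camera call takes 0.05 s, during which the arm holds its last target. There are 200 camera calls.

TASK

Check the hand brake of the plate trolley parked at the table: press the brake lever in towards the push bar from its outer side, with the backs of the fingers, until it comes up firm, let it spring right back out, then press it in firm once more. Finish while still holding it in, firm but not strained, so that the gap left to the bar can be gauged. Do not take hold of lever or bar, keep the fingers off the bar, and leave the things on the table where they are.

Things in the scene. Friction and masses are not known exactly. Their poses are not given: they have to be found in the camera images.
- trolley: full-size orange platform trolley, fixed, parked beyond the table's far edge (x = 0.435). Origin: middle of the push bar's axis, 200 mm above the table. Own x: level, square to the bar, away from the robot; y: along the bar; z up. Deck 0.7 m below the bar. 32 mm uprights at y = -250 and +250 mm go down from the bar's ends, leaning 15 degrees to +x. The space beyond the lever (+x) is empty
- push_bar: level orange tube, 32 mm thick, 500 mm long, with two black rubber grips 40 mm thick at y = -215 to -90 and +90 to +215 mm; origin and axes as the trolley. The lever's dark bracket is clamped on it and fills y = -67 to +51, x = -22 to +65, z = -22 to +30 mm. The fingers must keep off the bar
- brake_lever (a joint): brake lever's angle, rad: 0 = sprung fully out, grows as it is pressed in, level, to the bar. Return spring: 3 to 5 N at 110 mm from the pivot. Somewhere from 0.15 to 0.25, not known beforehand, the brake bites: the push there then grows by about 4 N per mm; 10 N at 110 mm is firm, over 40 N strains it. Held firm, the ball is 12 to 35 mm short of the grip
- lever_press (a point): point on the outer face (away from the bar) of the lever's bare aluminium blade, 110 mm from the pivot, at the bar's height; a good place to press. The blade is 13 mm thick and 15 mm high (7.5 mm above and below this point). It moves with the lever: 16 to 28 mm to the bite, a few mm more to firm, towards the bar (the trolley's -x)
- lever_tip (a point): centre of the 18 mm ball at the lever's tip, 140 mm from the pivot; moves with the lever. Fully out, 55 mm lie between ball and grip
- lever_pivot (a point): the lever's upright pivot axis, at mid height of the lever, x = +50, y = -50 mm on the trolley. Fully out, the lever points from here along the trolley's -y, turned 0.25 rad outward (to +x), in front of the right-hand grip, on its far side from the robot
- brake_plunger: brass end of the brake's plunger, 20 mm across, inside the bracket and hardly seen; origin at the middle of its end face. The lever's heel meets it as the brake bites, and pushes on it with about four and a half times what the fingers add at 110 mm from the pivot. Fixed to the trolley; not to be touched
- bevel_block: eight-sided bevelled steel block, 60 mm across, 40 mm high, 0.8 kg, loose on the table; origin under its centre. Leave alone
- cut_ring: rusty flame-cut steel ring, 80 mm across, 14 mm thick, lying loose on the table; origin under its centre. Leave alone
- paint_can: marking-paint can, 52 mm across, 150 mm high, standing loose on the table; origin under its centre. Leave alone
- brush: hand brush, 160 mm long, lying loose on the table along its own x; origin under its middle. Leave alone

How it is judged:
On the way, in this order (a step that is already met when the one before it is completed fails the run):
1. the lever is pressed in by the fingers until the brake bites firmly (contact force between brake_lever and brake_plunger above 15 N and contact force between the fingers and brake_lever above 4 N), for 0.2 s.
2. the lever has sprung right back out (value of joint brake_lever below 0.03 rad), for 0.1 s.
3. the lever is pressed in firm again by the fingers (all of step 1), for 0.3 s.
At the end, for the whole second after the job is handed in: the fingers hold the lever still and firm: its heel bears on the plunger with over 15 N (some 8 N in all at 110 mm from the pivot), the fingers press it with 4 to 40 N, the ball is at least 8 mm short of the grip, and the fingers are off the bar (all of step 3 and contact force between the fingers and brake_lever below 40 N and velocity of joint brake_lever between -0.1 and 0.1 rad/s and x of lever_tip in the frame of trolley above 0.037 m and contact force between the fingers and push_bar below 1 N); the arm keeps its last pose, push and grip.
It fails at once if the lever is strained: the fingers press it with more than 40 N (contact force between the fingers and brake_lever above 40 N).
It fails at once if the fingers bear on the push bar (contact force between the fingers and push_bar above 3 N).
It fails at once if the lever is taken between the fingers, or pulled with a finger behind it, instead of pressed from its outer side (contact force between the fingers and brake_lever above 1 N and x of the grasp point in the frame of brake_lever below 0.003 m).
It fails at once if a loose thing on the table is shifted more than 15 mm, lifted or knocked over (distance of any of bevel_block, cut_ring, paint_can, brush from where it was at the start of the episode above 0.015 m or angle between paint_can's own z axis and vertical above 0.4 rad).
It also fails if it takes over 51 s, if anything falls off the work surface, if the arm or the gripper's body presses on something with over 40 N, if the wrist force passes 120 N, or if a joint passes its speed limit or range.

## Working session

There is one attempt and no reset: what is moved stays moved. The work goes in short steps, Python scripts to look and compute and a tool call to move; the robot and the scene stay as the last step left them, time stands still between calls to the robot, and variables do not carry over. Pictures are saved under pics/ and viewed, at most 10 in all, crops included, and the job is handed in when it is done.

Besides the shell and the picture viewer there is one more tool, called after "Request:" by a JSON object that holds its "method" and its "body", one argument or row to a line. carry_out: Moves the arm, as the interface text tells. Its arguments: {"type":"object","properties":{"commands":{"type":"array"},"grip":{"type":"number"},"force":{"type":"number"}},"required":["commands"]}

```bash
mkdir -p pics; cat > h.py <<'E'
import numpy as np, cv2
from station import readout, vision, arm
from scipy.spatial.transform import Rotation as R
def K(c):
    f=200/np.tan(np.radians(c["fovy"])/2); return np.array([[f,0,c["cx"]],[0,f,c["cy"]],[0,0,1.]])
def pose(name,st=None):
    c=vision.calibration(name)
    if name=="wrist":
        T=np.eye(4);T[:3,:3]=rot(st["ee_rot"]);T[:3,3]=st["eef_pos"]; return c,T@np.array(c["mount"])
    T=np.eye(4); a=np.array(c["attitude"],float)
    T[:3,:3]=a if a.shape==(3,3) else rot(a); T[:3,3]=c["origin"]; return c,T
def rot(a):
    return R.from_euler("xyz",a).as_matrix()
def pts(name,depth,rc,st=None):
    c,T=pose(name,st); rc=np.atleast_2d(rc); d=depth[rc[:,0].astype(int),rc[:,1].astype(int)]
    n=cv2.undistortPoints(rc[:,::-1].astype(float).reshape(-1,1,2),K(c),np.array(c["dist"],float)).reshape(-1,2)
    P=np.c_[n*d[:,None],d]; ok=d>0
    return (P@T[:3,:3].T+T[:3,3])[ok]
def save(n,p): cv2.imwrite("pics/"+n,p[:,:,::-1])
E
python3 - <<'E'
from h import *
print(readout.get_state())
for n in ["side","top"]:
    print(vision.calibration(n)); p,d=vision.grab_frame(n); save(n+"1.png",p); np.save(n+"1.npy",d)
    for l in ["push_bar","brake_lever","bevel_block","cut_ring","paint_can","brush"]:
        for r in vision.trace(l,n)[:2]:
            w=pts(n,d,np.argwhere(r["pixels"]))
            print(n,l,round(r["score"],2),np.round(r["position"]),np.round(np.median(w,0),3),np.round(np.percentile(w,[3,97],axis=0),3).tolist())
print(vision.calibration("wrist"))
E
```

```text
{'t': 0.0, 'q': array([-1.05689871e+00,  3.59375412e-01,  1.10946596e-02, -3.59379552e-04,
       -1.22409511e+00, -2.88114914e-01]), 'qd': array([ 0.00208108, -0.00010562,  0.00132585,  0.00113093,  0.0004877 ,
        0.00065107]), 'joint_efforts': array([ 8.24567924e-04, -5.82715130e+01,  2.93059623e+01,  6.99720874e+00,
        6.83120350e-03, -2.33952396e-04]), 'eef_pos': array([ 0.15100946, -0.65744781,  0.25064399]), 'ee_rot': array([ 3.13998222e+00, -1.24944965e-04, -2.91593223e+00]), 'force': array([-0.3298635 ,  0.60948031, -0.60122625]), 'moment': array([ 0.03640045, -0.02549621,  0.00477659]), 'gripper_force': 0.0, 'width': 0.08765385753512071}
{'fovy': 51.4365461089055, 'cx': 322.5602887060324, 'cy': 199.75223907998074, 'dist': array([-0.00054151,  0.        ,  0.        ,  0.        ,  0.        ]), 'origin': array([0.35581822, 0.74355493, 0.74722758]), 'attitude': array([-2.22357298,  0.00303976, -2.93007119])}
side push_bar 0.69 [195. 335.] [0.483 0.038 0.215] [[0.427, -0.248, 0.2], [0.52, 0.164, 0.22]]
side push_bar 0.3 [303. 207.] [ 0.944 -0.032 -0.459] [[0.477, -0.
[... 1341 characters left out ...]
aint_can 0.97 [261. 183.] [0.376 0.343 0.14 ] [[0.354, 0.333, 0.02], [0.398, 0.375, 0.153]]
top brush 0.87 [251. 374.] [ 0.387 -0.109  0.018] [[0.359, -0.196, 0.001], [0.41, -0.05, 0.023]]
{'fovy': 65.91281442164734, 'cx': 319.3908344182581, 'cy': 198.52714234411965, 'dist': array([-0.02049164,  0.        ,  0.        ,  0.        ,  0.        ]), 'mount': array([[ 9.37705371e-04, -9.56691676e-01, -2.91101629e-01,
         7.92684139e-02],
       [ 9.99999248e-01,  1.12721186e-03, -4.83300404e-04,
        -5.67804763e-04],
       [ 7.90502682e-04, -2.91100957e-01,  9.56692013e-01,
        -1.32346483e-01],
       [ 0.00000000e+00,  0.00000000e+00,  0.00000000e+00,
         1.00000000e+00]])}
```

View pics/top1.png

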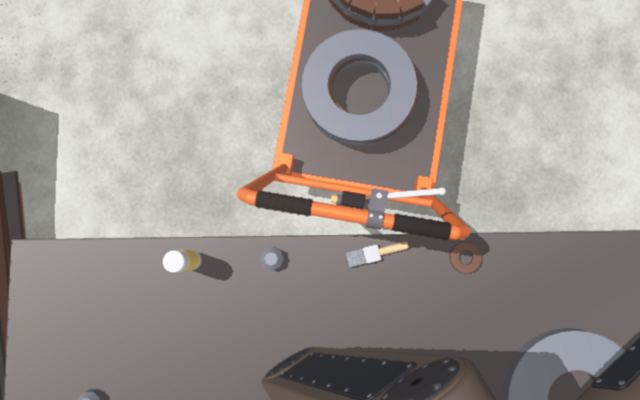

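```bash
python3 - <<'E'
from h import *
d=np.load("top1.npy"); rc=np.argwhere(d>0); 
w=pts("top",d,rc)
# bar axis from tops of tube: z>0.15, bins in y
m=(w[:,2]>0.15)&(w[:,0]>0.38)&(w[:,0]<0.6)
v=w[m]
for y in np.arange(-0.32,0.26,0.02):
    s=v[np.abs(v[:,1]-y)<0.004]
    if len(s): 
        print(round(y,2),len(s),np.round(np.sort(s[:,0])[[0,len(s)//2,-1]],3),"zmax",round(np.percentile(s[:,2],95),3),"lever",np.round([s[s[:,0]>.49][:,0].min(),s[s[:,0]>.49][:,0].max(),np.percentile(s[s[:,0]>.49][:,2],90)],3) if (s[:,0]>.49).any() else "", "bar", np.round([s[s[:,0]<.49][:,0].min(),s[s[:,0]<.49][:,0].max()],3) if (s[:,0]<.49).any() else "")
E
```

```text
-0.3 48 [0.418 0.437 0.455] zmax 0.2 lever  bar [0.418 0.455]
-0.28 49 [0.415 0.43  0.446] zmax 0.216 lever  bar [0.415 0.446]
-0.26 75 [0.416 0.437 0.527] zmax 0.22 lever [0.514 0.527 0.208] bar [0.416 0.453]
-0.24 91 [0.418 0.444 0.525] zmax 0.221 lever [0.514 0.525 0.209] bar [0.418 0.458]
-0.22 90 [0.423 0.446 0.526] zmax 0.22 lever [0.513 0.526 0.209] bar [0.423 0.46 ]
-0.2 84 [0.425 0.451 0.524] zmax 0.22 lever [0.511 0.524 0.209] bar [0.425 0.465]
-0.18 93 [0.428 0.454 0.522] zmax 0.22 lever [0.51  0.522 0.211] bar [0.428 0.467]
-0.16 91 [0.432 0.458 0.52 ] zmax 0.221 lever [0.509 0.52  0.208] bar [0.432 0.472]
-0.14 90 [0.437 0.463 0.521] zmax 0.218 lever [0.508 0.521 0.208] bar [0.437 0.472]
-0.12 135 [0.444 0.483 0.527] zmax 0.22 lever [0.491 0.527 0.217] bar [0.444 0.489]
-0.1 159 [0.442 0.488 0.53 ] zmax 0.222 lever [0.492 0.53  0.216] bar [0.442 0.49 ]
-0.08 106 [0.447 0.482 0.515] zmax 0.231 lever [0.49  0.515 0.231] bar [0.447 0.489]
-0.06 121 [0.456 0.489 0.52 ] zmax 0.232 lever [0.491 0.52  0.233] bar [0.456 0.49 ]
-0.04 113 [0.459 0.492 0.522] zmax 0.232 lever [0.49
[... 270 characters left out ...]
.471 0.49 ]
0.04 70 [0.471 0.489 0.511] zmax 0.221 lever [0.492 0.511 0.221] bar [0.471 0.489]
0.06 65 [0.475 0.492 0.514] zmax 0.22 lever [0.491 0.514 0.22 ] bar [0.475 0.49 ]
0.08 62 [0.478 0.497 0.516] zmax 0.221 lever [0.49  0.516 0.221] bar [0.478 0.488]
0.1 63 [0.481 0.501 0.521] zmax 0.221 lever [0.49  0.521 0.221] bar [0.481 0.489]
0.12 64 [0.485 0.504 0.523] zmax 0.22 lever [0.491 0.523 0.219] bar [0.485 0.49 ]
0.14 64 [0.491 0.509 0.529] zmax 0.22 lever [0.491 0.529 0.219] bar 
0.16 59 [0.495 0.512 0.529] zmax 0.219 lever [0.495 0.529 0.216] bar 
0.18 54 [0.502 0.524 0.546] zmax 0.213 lever [0.502 0.546 0.212] bar 
0.2 27 [0.511 0.524 0.536] zmax 0.191 lever [0.511 0.536 0.189] bar
```

The top picture shows the white lever at row 193, columns 385–445. It lies beyond the right grip, with the ball at about (191, 443). From the depth data the bar is yawed about -0.18 rad, with its origin near (0.472, -0.05), the pivot near (0.512, -0.108) and the press point near (0.526, -0.218, 0.2). The lever slope and heights agree with the given sizes. Next I close the fingers, rise and turn so that tool y lies along world x.

Request:
{"method": "carry_out", "body": {
  "commands": [
    {"dp": [0,0,-0.03],"rotation": [0,0,-9.6]},
    {"dp": [0,0,-0.03],"rotation": [0,0,-9.6]},
    {"dp": [0,0,0],"rotation": [0,0,-9.6]},
    {"dp": [0,0,0],"rotation": [0,0,-9.6]},
    {"dp": [0,0,0],"rotation": [0,0,-9.6]},
    {"dp": [0,0,0],"rotation": [0,0,-9.6]},
    {"dp": [0,0,0],"rotation": [0,0,-9.6]},
    {"dp": [0,0,0],"rotation": [0,0,-9.6]}
  ],
  "grip": 0,
  "force": 40
}}

```text
t: 1.7
eef_pos: [0.1511, -0.6578, 0.3116]
ee_rot: [-3.142, -0.0, -1.57]
force: [0.6, -0.3, -0.8]
width: 0.0133
gripper_force: 0.0
```

Request:
{"method": "carry_out", "body": {
  "commands": [
    {"dp": [-0.028,-0.027,0],"rotation": [0,0,0]},
    {"dp": [-0.028,-0.027,0],"rotation": [0,0,0]},
    {"dp": [-0.028,-0.027,0],"rotation": [0,0,0]},
    {"dp": [-0.028,-0.027,0],"rotation": [0,0,0]},
    {"dp": [-0.028,-0.027,0],"rotation": [0,0,0]},
    {"dp": [-0.028,-0.027,0],"rotation": [0,0,0]},
    {"dp": [-0.028,-0.027,0],"rotation": [0,0,0]},
    {"dp": [-0.028,-0.027,0],"rotation": [0,0,0]}
  ]
}}

```text
t: 2.7
eef_pos: [0.3689, -0.4339, 0.3118]
ee_rot: [-3.141, -0.0, -1.575]
force: [-0.1, 0.8, 0.1]
width: 0.0009
gripper_force: 0.0
```

Request:
{"method": "carry_out", "body": {
  "commands": [
    {"dp": [-0.028,-0.026,0],"rotation": [0,0,0]},
    {"dp": [-0.028,-0.026,0],"rotation": [0,0,0]},
    {"dp": [-0.028,-0.026,0],"rotation": [0,0,0]},
    {"dp": [-0.028,-0.026,0],"rotation": [0,0,0]},
    {"dp": [-0.028,-0.026,0],"rotation": [0,0,0]},
    {"dp": [-0.028,-0.026,0],"rotation": [0,0,0]},
    {"dp": [-0.028,-0.026,0],"rotation": [0,0,0]},
    {"dp": [-0.026,-0.026,0],"rotation": [0,0,0]}
  ]
}}

```text
t: 3.7
eef_pos: [0.5779, -0.2127, 0.3118]
ee_rot: [-3.141, -0.0, -1.575]
force: [0.5, -1.4, -0.4]
width: 0.0006
gripper_force: 0.0
```

```bash
python3 - <<'E'
from h import *
st=readout.get_state(); print(st["eef_pos"],st["q"])
p,d=vision.grab_frame("wrist"); save("w1.png",p)
for l in ["brake_lever","lever_tip"]:
    for r in vision.trace(l,"wrist")[:2]:
        w=pts("wrist",d,np.argwhere(r["pixels"]),st)
        print(l,round(r["score"],2),r["position"],np.round(np.percentile(w,[2,50,98],axis=0),3).tolist())
        for y in np.arange(-.27,-.12,.01):
            s=w[np.abs(w[:,1]-y)<.003]
            if len(s): print(round(y,2),len(s),np.round([*np.percentile(s[:,0],[3,97]),np.percentile(s[:,2],90)],4))
E
```

```text
[ 0.57790081 -0.21273111  0.31179734] [-3.59655411e-02  2.30018081e-01 -3.11912154e-02  3.95852291e-05
 -1.30919427e+00  3.15968676e-02]
brake_lever 0.84 [192.6, 392.0] [[0.512, -0.26, 0.198], [0.521, -0.225, 0.206], [0.528, -0.185, 0.208]]
-0.26 110 [0.5157 0.528  0.2066]
-0.25 141 [0.5146 0.5289 0.2075]
-0.24 128 [0.5156 0.527  0.2073]
-0.23 127 [0.5135 0.5263 0.207 ]
-0.22 130 [0.5126 0.5257 0.207 ]
-0.21 126 [0.512 0.525 0.207]
-0.2 112 [0.5127 0.5242 0.2069]
-0.19 111 [0.5121 0.5237 0.2074]
-0.18 4 [0.5224 0.523  0.2046]
lever_tip 0.76 [191.2, 392.1] [[0.512, -0.26, 0.197], [0.521, -0.225, 0.206], [0.528, -0.183, 0.208]]
-0.26 115 [0.5158 0.5281 0.2065]
-0.25 147 [0.5146 0.5295 0.2075]
-0.24 135 [0.5143 0.527  0.2072]
-0.23 127 [0.5135 0.5263 0.207 ]
-0.22 130 [0.5126 0.5257 0.207 ]
-0.21 126 [0.512 0.525 0.207]
-0.2 112 [0.5127 0.5242 0.2069]
-0.19 111 [0.5121 0.5237 0.2074]
-0.18 20 [0.5138 0.523  0.2067]
lever_tip 0.53 [206.3, 441.4] [[0.386, -0.203, 0.007], [0.4, -0.15, 0.017], [0.411, -0.086, 0.02]]
-0.2 50 [0.4    0.4128 0.019 ]
-0.19 49 [0.3973 0.4115 0.0194]
-0.18 54 [0.3949 0.4096 0.0193]
-0.17 52 [0.3919 0.4074 0.0192]
-0.16 49 [0.3886 0.4046 0.0192]
-0.15 51 [0.3826 0.4021 0.0186]
-0.14 49 [0.3769 0.3995 0.0189]
-0.13 61 [0.3881 0.4028 0.0184]
-0.12 49 [0.3921 0.4078 0.0202]
```

View pics/w1.png

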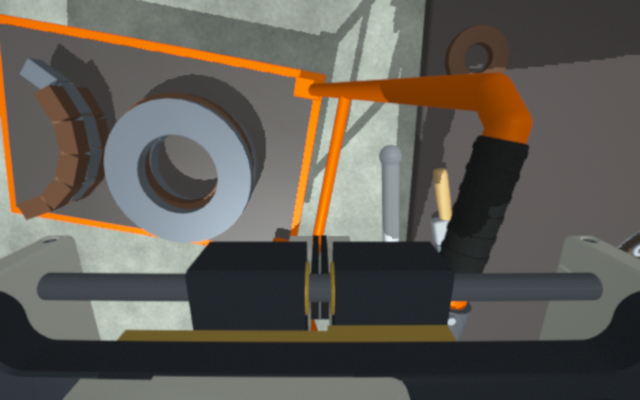

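The wrist picture shows the lever at columns 383–400, rows 148–240, with its ball at (155, 391). It sits between the fingers (column 320) and the grip (column 485). The outer face is at x≈0.5255 at y=-0.22 and the lever top is at z≈0.207, as expected. I'll lower beyond it.

Request:
{"method": "carry_out", "body": {
  "commands": [
    {"dp": [0.006,0,0.02],"rotation": [0,0,0]},
    {"dp": [0,0,0.025],"rotation": [0,0,0]},
    {"dp": [0,0,0.025],"rotation": [0,0,0]},
    {"dp": [0,0,0.02],"rotation": [0,0,0]},
    {"dp": [0,0,0.014],"rotation": [0,0,0]},
    {"dp": [0,0.007,0],"rotation": [0,0,0]},
    {"dp": [0,0.006,0],"rotation": [0,0,0]},
    {"dp": [0,0,0],"rotation": [0,0,0]}
  ]
}}

```text
t: 4.85
eef_pos: [0.564, -0.2199, 0.2088]
ee_rot: [-3.14, -0.0, -1.575]
force: [1.2, -0.1, 1.2]
width: 0.0004
gripper_force: 0.0
```

```bash
python3 - <<'E'
from h import *
p,d=vision.grab_frame("top"); cv2.imwrite("pics/t2.png",cv2.resize(p[130:270,340:540,::-1],None,fx=4,fy=4))
print(readout.get_state()["force"],readout.get_state()["eef_pos"])
E
```

```text
[-0.08490575  0.16025686 -0.1522673 ] [ 0.56425289 -0.21981646  0.20865724]
```

View pics/t2.png

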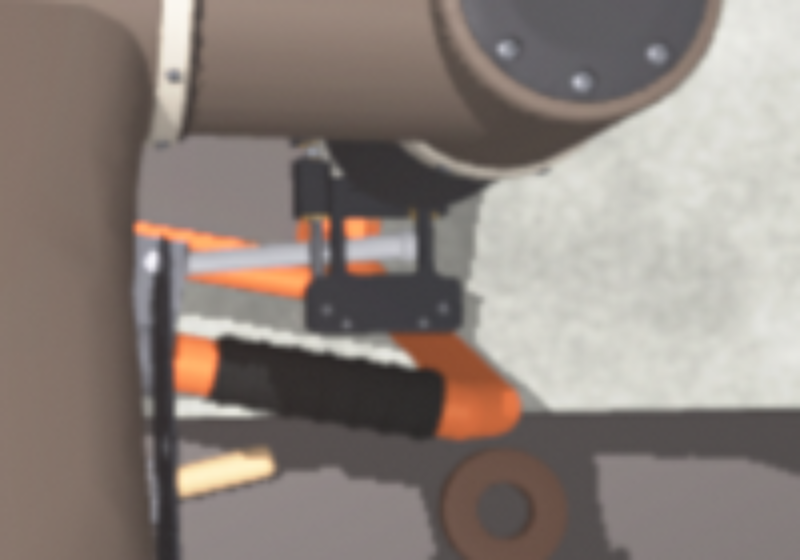

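The view shows the gripper straddling above the lever (rows 230–275), with its end plate clear above the grip. Nothing is touching. I'll approach to contact.

Request:
{"method": "carry_out", "body": {
  "commands": [
    {"dp": [0,0.003,0],"rotation": [0,0,0]},
    {"dp": [0,0.003,0],"rotation": [0,0,0]},
    {"dp": [0,0.003,0],"rotation": [0,0,0]},
    {"dp": [0,0.003,0],"rotation": [0,0,0]},
    {"dp": [0,0.003,0],"rotation": [0,0,0]},
    {"dp": [0,0.003,0],"rotation": [0,0,0]},
    {"dp": [0,0.003,0],"rotation": [0,0,0]},
    {"dp": [0,0.003,0],"rotation": [0,0,0]}
  ]
}}

```text
t: 5.9
eef_pos: [0.5407, -0.2198, 0.2078]
ee_rot: [-3.14, -0.0, -1.575]
force: [3.7, -1.6, -1.4]
width: 0.0005
gripper_force: 1.7
```

Request:
{"method": "carry_out", "body": {
  "commands": [
    {"dp": [0,0.002,0],"rotation": [0,0,0]},
    {"dp": [0,0.002,0],"rotation": [0,0,0]},
    {"dp": [0,0.002,0],"rotation": [0,0,0]},
    {"dp": [0,0,0],"rotation": [0,0,0]},
    {"dp": [0,0,0],"rotation": [0,0,0]}
  ]
}}

```text
t: 6.52
eef_pos: [0.5344, -0.2198, 0.2078]
ee_rot: [-3.141, -0.0, -1.575]
force: [3.4, -3.9, 0.3]
width: 0.0001
gripper_force: 2.1
```

Request:
{"method": "carry_out", "body": {
  "commands": [
    {"dp": [0,0.0015,0],"rotation": [0,0,0]},
    {"dp": [0,0.0015,0],"rotation": [0,0,0]},
    {"dp": [0,0.001,0],"rotation": [0,0,0]},
    {"dp": [0,0,0],"rotation": [0,0,0]}
  ]
}}

```text
t: 7.02
eef_pos: [0.5305, -0.2198, 0.2079]
ee_rot: [-3.141, -0.0, -1.575]
force: [4.3, -3.5, -0.1]
width: 0.0004
gripper_force: 2.2
```

Request:
{"method": "carry_out", "body": {
  "commands": [
    {"dp": [0,0.001,0],"rotation": [0,0,0]},
    {"dp": [0,0.001,0],"rotation": [0,0,0]},
    {"dp": [0,0.001,0],"rotation": [0,0,0]},
    {"dp": [0,0,0],"rotation": [0,0,0]}
  ]
}}

```text
t: 7.52
eef_pos: [0.5276, -0.2198, 0.2079]
ee_rot: [-3.141, -0.0, -1.575]
force: [4.4, -3.6, -0.4]
width: 0.0003
gripper_force: 2.3
```

Request:
{"method": "carry_out", "body": {
  "commands": [
    {"dp": [0,0.001,0],"rotation": [0,0,0]},
    {"dp": [0,0.001,0],"rotation": [0,0,0]},
    {"dp": [0,0.001,0],"rotation": [0,0,0]},
    {"dp": [0,0,0],"rotation": [0,0,0]}
  ]
}}

```text
t: 8.02
eef_pos: [0.5247, -0.2197, 0.2079]
ee_rot: [-3.14, -0.0, -1.575]
force: [4.9, -2.6, -0.2]
width: 0.0003
gripper_force: 2.4
```

Request:
{"method": "carry_out", "body": {
  "commands": [
    {"dp": [0,0.001,0],"rotation": [0,0,0]},
    {"dp": [0,0.001,0],"rotation": [0,0,0]},
    {"dp": [0,0.001,0],"rotation": [0,0,0]},
    {"dp": [0,0,0],"rotation": [0,0,0]}
  ]
}}

```text
t: 8.52
eef_pos: [0.5217, -0.2196, 0.2079]
ee_rot: [-3.14, -0.0, -1.575]
force: [4.4, -2.8, -0.8]
width: 0.0004
gripper_force: 2.5
```

Request:
{"method": "carry_out", "body": {
  "commands": [
    {"dp": [0,0.001,0],"rotation": [0,0,0]},
    {"dp": [0,0.001,0],"rotation": [0,0,0]},
    {"dp": [0,0.001,0],"rotation": [0,0,0]},
    {"dp": [0,0,0],"rotation": [0,0,0]}
  ]
}}

```text
t: 9.02
eef_pos: [0.519, -0.2195, 0.2079]
ee_rot: [-3.14, -0.0, -1.575]
force: [5.9, -2.1, -0.7]
width: 0.0004
gripper_force: 2.9
```

Request:
{"method": "carry_out", "body": {
  "commands": [
    {"dp": [0,0.001,0],"rotation": [0,0,0]},
    {"dp": [0,0.001,0],"rotation": [0,0,0]},
    {"dp": [0,0,0],"rotation": [0,0,0]},
    {"dp": [0,0,0],"rotation": [0,0,0]}
  ]
}}

```text
t: 9.52
eef_pos: [0.5178, -0.2194, 0.208]
ee_rot: [-3.138, -0.0, -1.575]
force: [8.4, -1.6, -1.9]
width: 0.0005
gripper_force: 4.0
```

The brake is biting, so I press on to firm.

Request:
{"method": "carry_out", "body": {
  "commands": [
    {"dp": [0,0.001,0],"rotation": [0,0,0]},
    {"dp": [0,0.001,0],"rotation": [0,0,0]},
    {"dp": [0,0,0],"rotation": [0,0,0]},
    {"dp": [0,0,0],"rotation": [0,0,0]}
  ]
}}

```text
t: 10.02
eef_pos: [0.5168, -0.2194, 0.2081]
ee_rot: [-3.136, -0.0, -1.575]
force: [11.1, -2.1, -3.3]
width: 0.0004
gripper_force: 5.3
```

Request:
{"method": "carry_out", "body": {
  "commands": [
    {"dp": [0,0.001,0],"rotation": [0,0,0]},
    {"dp": [0,0.001,0],"rotation": [0,0,0]},
    {"dp": [0,0,0],"rotation": [0,0,0]},
    {"dp": [0,0,0],"rotation": [0,0,0]},
    {"dp": [0,0,0],"rotation": [0,0,0]}
  ]
}}

```text
t: 10.65
eef_pos: [0.5158, -0.2193, 0.2083]
ee_rot: [-3.134, -0.0, -1.575]
force: [15.0, -2.5, -5.8]
width: 0.0008
gripper_force: 6.7
```

Firm at 15 N. Release fully and check.

Request:
{"method": "carry_out", "body": {
  "commands": [
    {"dp": [0,-0.005,0],"rotation": [0,0,0]},
    {"dp": [0,-0.007,0],"rotation": [0,0,0]},
    {"dp": [0,-0.007,0],"rotation": [0,0,0]},
    {"dp": [0,-0.007,0],"rotation": [0,0,0]},
    {"dp": [0,-0.007,0],"rotation": [0,0,0]},
    {"dp": [0,-0.007,0],"rotation": [0,0,0]},
    {"dp": [0,-0.004,0],"rotation": [0,0,0]},
    {"dp": [0,0,0],"rotation": [0,0,0]}
  ]
}}

```text
t: 11.65
eef_pos: [0.5559, -0.2196, 0.2072]
ee_rot: [3.141, 0.0, -1.575]
force: [-0.2, 0.3, 0.6]
width: 0.0005
gripper_force: 0.0
```

```bash
python3 - <<'E'
from h import *
st=readout.get_state(); print(st["eef_pos"],st["force"])
for n in ["wrist","top"]:
    st=readout.get_state(); p,d=vision.grab_frame(n)
    for r in vision.trace("brake_lever",n)[:1]:
        w=pts(n,d,np.argwhere(r["pixels"]),st); print(n,r["score"])
        for y in np.arange(-.26,-.13,.02):
            s=w[np.abs(w[:,1]-y)<.003]
            if len(s): print(round(y,2),len(s),np.round([*np.percentile(s[:,0],[3,97]),np.percentile(s[:,2],90)],4))
for l in ["cut_ring","paint_can","brush"]:
    for r in vision.trace(l,"top")[:1]: print(l,np.round(np.median(pts("top",d,np.argwhere(r["pixels"])),0),3))
E
```

```text
[ 0.55594517 -0.21960637  0.20718647] [-0.20700296  0.2751847   0.59360743]
wrist 0.96
-0.26 430 [0.5152 0.5285 0.2065]
-0.24 325 [0.5145 0.527  0.207 ]
top 0.59
-0.26 1 [ 0.547   0.547  -0.1793]
-0.24 18 [0.5141 0.5357 0.2092]
-0.22 13 [0.5146 0.5233 0.2101]
-0.2 1 [0.5116 0.5116 0.1958]
-0.18 17 [0.5109 0.5222 0.2077]
-0.16 14 [0.5092 0.5198 0.2082]
-0.14 14 [0.5078 0.5206 0.2082]
cut_ring [ 0.371 -0.349  0.013]
paint_can [0.375 0.345 0.139]
brush [ 0.4   -0.171  0.017]
```

The lever has sprung right back out: the blade and ball sit at their starting x. Pressing again.

Request:
{"method": "carry_out", "body": {
  "commands": [
    {"dp": [0,0.005,0],"rotation": [0,0,0]},
    {"dp": [0,0.004,0],"rotation": [0,0,0]},
    {"dp": [0,0.004,0],"rotation": [0,0,0]},
    {"dp": [0,0.005,0],"rotation": [0,0,0]},
    {"dp": [0,0.005,0],"rotation": [0,0,0]},
    {"dp": [0,0.005,0],"rotation": [0,0,0]},
    {"dp": [0,0.004,0],"rotation": [0,0,0]},
    {"dp": [0,0.003,0],"rotation": [0,0,0]}
  ]
}}

```text
t: 13.0
eef_pos: [0.5217, -0.2198, 0.208]
ee_rot: [-3.14, -0.0, -1.575]
force: [5.4, -2.5, -0.8]
width: 0.0005
gripper_force: 2.5
```

Request:
{"method": "carry_out", "body": {
  "commands": [
    {"dp": [0,0.002,0],"rotation": [0,0,0]},
    {"dp": [0,0.002,0],"rotation": [0,0,0]},
    {"dp": [0,0.002,0],"rotation": [0,0,0]},
    {"dp": [0,0.001,0],"rotation": [0,0,0]},
    {"dp": [0,0.001,0],"rotation": [0,0,0]},
    {"dp": [0,0.001,0],"rotation": [0,0,0]},
    {"dp": [0,0,0],"rotation": [0,0,0]},
    {"dp": [0,0,0],"rotation": [0,0,0]}
  ]
}}

```text
t: 14.0
eef_pos: [0.5159, -0.2194, 0.2084]
ee_rot: [-3.134, -0.001, -1.575]
force: [14.9, -2.2, -6.2]
width: 0.0002
gripper_force: 6.6
```

Request:
{"method": "carry_out", "body": {
  "commands": [
    {"dp": [0,0,0],"rotation": [0,0,0]},
    {"dp": [0,0,0],"rotation": [0,0,0]},
    {"dp": [0,0,0],"rotation": [0,0,0]},
    {"dp": [0,0,0],"rotation": [0,0,0]}
  ]
}}

```text
t: 14.5
eef_pos: [0.5159, -0.2194, 0.2084]
ee_rot: [-3.134, -0.001, -1.575]
force: [14.8, -2.1, -4.9]
width: 0.0006
gripper_force: 6.6
```

The lever is held steady at about 15 N, so I hand in.

```bash
python3 -c "
from h import *
print(arm.job_done())"
```

```text
the job is handed in; nothing more can be done
None
```

I pressed the brake lever in firm (about 15 N), let it spring right back out, then pressed it firm again; I handed the job in with it held steady at about 15 N, and no verdict came back.

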